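# Make up a urine kit and a blood kit

## Task

Make up the collection kits for the next two patients from the stock on the bench. The urine kit goes in the kidney dish: the lidded specimen cup and the slim screw-cap bottle, both standing upright. The blood kit goes in the oblong steel tray: the tube holder standing on its flange, the tape roll and the slide mailer lying flat, every piece of both kits set down (not dropped) on the floor of its dish, none on top of another or on a rim; leave the brown bottle and the timer where they are.

Things in the scene. Friction and masses are not known exactly. Their poses are not given: they have to be found in the camera images.
- specimen_cup: Loose lidded specimen cup standing upright: frosted tapered body, 43 mm across at the foot and 51 mm at the top, under a wider white ribbed screw lid 56 mm across that reaches from 59 to 72 mm height; overall 72 mm tall. The widest of the capped stock. Origin: centre of its underside; z up. About 35 g.
- slim_bottle: Loose slim screw-cap bottle standing upright: straight frosted body 27 mm across with a paper band, white ribbed flat cap 29 mm across from 68 to 85 mm height; overall 85 mm tall. Origin: centre of its underside; z up. About 25 g.
- tube_holder: Loose grey plastic blood-tube holder standing on its finger flange: flange an oval 41 mm (along its x) by 27 mm (along its y) and 3 mm thick at the bottom, then a round barrel 19.6 mm across up to 47 mm height, then a small nub 9 mm across to 54 mm. Origin: centre of its underside; z up. About 15 g.
- slide_mailer: Loose flat rectangular box for microscope slides, frosted with grey edging, lying flat: 82 mm long (its x), 32 mm wide (its y), 14 mm thick. Origin: centre of its underside; z up. About 30 g.
- tape_roll: Loose roll of white surgical tape on a grey spool, a short ring lying flat on its side: 50 mm across, 25 mm tall, 30 mm hole in the middle. Origin: centre of its underside; z up. About 30 g.
- kidney_dish: Stainless bean-shaped (kidney) dish, about 265 mm long (along its y) and 150 mm deep (along its x) over the flared rim; it stays put. Hollow side to its -x, bulging side to +x. Rim 38 to 40 mm above the bench, wall about 2 mm, flat floor 4 mm above the bench. The floor is a curved band 100 mm wide; its two lobes are centred at (x, y) = (0, +55) and (0, -55) mm, with the wall 50 mm from these centres. Origin: between the lobes, on its underside, at bench level; z up.
- tray: Oblong stainless steel instrument tray with a low rim; it stays put. Inside 220 mm (along its x) by 140 mm (along its y), wall 3 mm, rim 22 mm above the bench, flat floor 4 mm above the bench. Origin: centre of its underside, at bench level; z up.
- brown_bottle: Loose brown glass bottle with black cap and white label, standing among the stock, 46 mm across, 90 mm tall; not part of any kit, to be left where it stands. Origin: centre of its underside; z up.
- timer: Loose white digital timer standing on the bench among the stock, 28 mm thick (its x), 60 mm wide (its y), 60 mm tall, display to its -x; not part of any kit, to be left where it stands. Origin: centre of its underside; z up.

How it is judged:
By the outcome, as a careful person would: the job done as asked, in the order asked, and still so for the second after the job is handed in, with the robot touching nothing.
It also fails if it takes over 136 s, if anything falls off the work surface, if the arm or the gripper's body presses on something with over 40 N, if the wrist force passes 120 N, or if a joint passes its speed limit or range.

## Robot

A 6-joint arm with a two-finger parallel gripper is mounted at the origin on the work surface. World frame = base frame: x ahead of the robot, y to its left, z up, the work surface at z = 0. Lengths are in m, angles in rad, forces in N, time in s.
With the tool pointing down it reaches from about 0.35 to 0.85 m from the base axis. Payload 8.1 kg.
Tool frame: the origin (TCP) lies at the very end of the fingers, on their centre line; the grasp point (between the pads) lies 19 mm behind it; z points along the fingers, y is the line along which they close (so a half turn about z gives the same grasp; the last joint's range is limited). The gripper opens to 85 mm and grips with 20 to 120 N. Pads are 22 mm wide; open, the fingers measure 114 mm over their backs; the gripper's body (76 mm by 85 mm) begins 54 mm behind the grasp point. The pads swing forward as they close: fully open they stand 13 mm farther back than shut.
Start: joints at [-1.229, 0.13, 1.488, -0, 1.523, -0.085], TCP at [0.248, -0.546, 0.197] pointing down, gripper open.
Joint ranges: [-2.96, 2.96], [-0.89, 2.26], [0.02, 2.5], [-1.34, 4.48], [0, 2.73], [-2.66, 2.66]. Speed limits (rad/s): [2.39, 2.39, 2.79, 3.14, 3.14, 3.14].

## Interface

Orientations are given as a unit quaternion [x, y, z, w].
In Python, from cell import readout, camera, manip gives the robot as it stands.
- The arm moves only by the shell command python3 -m crank 'ROWS' [OPENING] [FORCE]. ROWS is JSON, a list that holds one entry, the list of rows, each a list of 4 numbers: the shift along the tool's x, y, z in m, then the turn about the tool's z in degrees. A call has 1 to 8 rows; each row is the pose to reach, as a shift and turn from the pose commanded when the call began, along the tool's axes at that moment; what a row does not reach only later rows make up. A row lasts 1/8 s, in which the tool goes at most 62.5 mm and 10.7 degrees, less where a joint would pass 70% of its speed; a pose out of reach is approached as far as the arm can. A call with a gripper value outside its range is refused whole. OPENING is the finger opening in m, from 0 to 0.0854, set as the call begins (- or left out, the last holds). The fingers move at their own pace and stop on an object; FORCE is the grip in N (left out, the last holds). Time passes only in rows, so rows that repeat a pose let the fingers close. It gives the time, the measured TCP pose, the force, the opening and the grip force at its end, in the units of the state.
- readout.observe(): the state, without advancing time (a new reading comes with each control period).
- camera(name): name is "side" or "top" or "wrist"; returns a dict with "color" (384x512x3 uint8, red, green, blue), "z_map" (384x512 float32, m along the optical axis (not along the pixel's ray), 0 where there is no reading), "intrinsics" (3x3 intrinsics, pixels), "D" ([k1, k2, p1, p2, k3] as OpenCV has them; the pictures are not rectified), "R" (3x3) and "t" (3): a world point X has camera coordinates R X + t. Camera axes: x right, y down, z forward; pixel columns grow to the right and rows downward; lengths in m; the calibration is good to about 2 mm. A picture is of the moment at which its call begins.
- manip.sign_off(): hands the job in; it is judged then, once.
The state is a dict: "clock": time; "joints": joint angles; "qvel": joint speeds; "effort": joint torques, N m; "tcp_pos": TCP position; "eef_rot": TCP orientation; "force": force on the tool from outside, world axes, zero at the start; "ft_torque": the same for the moment, N m; "finger_gap": opening from 0.0 (shut) to 1.0 (fully open); "gripper_force": force on a finger pad.
Only numpy, scipy, OpenCV 4.12 (cv2) and the standard library are available. Lean on these libraries where they do the work, as an engineer would, in place of code of your own. Each camera call takes 0.05 s, during which the arm holds its last target. There are 200 camera calls.

## Working session

There is one attempt and no reset: what is moved stays moved. The work goes in short steps, Python scripts to look and compute and a shell command to move; the robot and the scene stay as the last step left them, time stands still between calls to the robot, and variables do not carry over. Pictures are saved under pics/ and viewed, at most 16 in all, crops included, and the job is handed in when it is done.

```bash
ls; mkdir -p pics
cat > h.py <<'E'
import numpy as np, cv2
from cell import readout, camera, manip
def save(name,out):
    c=camera(name); cv2.imwrite(f'pics/{out}.png',c['color'][:,:,::-1]); np.savez(f'{out}.npz',**c); return c
def ray(c,u,v,z):
    "pixel -> world point on plane z"
    p=cv2.undistortPoints(np.array([[[u,v]]],float),np.array(c['intrinsics']),np.array(c['D']))[0,0]
    R=np.array(c['R']);o=-R.T@np.array(c['t']);d=R.T@np.array([p[0],p[1],1.]);return o+d*(z-o[2])/d[2]
def cloud(c):
    h,w=c['z_map'].shape; vv,uu=np.mgrid[:h,:w]
    p=cv2.undistortPoints(np.stack([uu,vv],-1).reshape(-1,1,2).astype(float),np.array(c['intrinsics']),np.array(c['D']))[:,0]
    z=c['z_map'].reshape(-1,1); P=np.hstack([p*z,z])
    W=(P-np.array(c['t']))@np.array(c['R']); W[z[:,0]==0]=np.nan; return W.reshape(h,w,3)
E
python3 - <<'E'
from h import *
for n in('top','side'):
    c=save(n,n+'0'); print(n,(-np.array(c['R']).T@c['t']).round(3))
s=readout.observe();print(s)
E
```

```text
pics
top [ 0.393 -0.018  1.113]
side [-0.121  0.696  0.771]
{'clock': 0.1, 'joints': array([-1.22940025e+00,  1.31110514e-01,  1.48917940e+00,  2.77678711e-05,
        1.52299042e+00, -8.54026894e-02]), 'qvel': array([-3.31608432e-04, -2.17003312e-03, -4.06894597e-04, -3.33104528e-04,
       -5.86998889e-04, -6.20703470e-05]), 'effort': array([ 8.47598076e-04, -5.70952177e+01, -5.01942980e+01, -2.04972048e-04,
        8.15988926e-03, -1.52588468e-04]), 'tcp_pos': array([ 0.24821877, -0.54564206,  0.19652956]), 'eef_rot': array([ 9.77316425e-01,  2.11782654e-01, -9.39598746e-05, -8.38706361e-04]), 'force': array([ 0.24925742,  0.19521862, -0.11013791]), 'ft_torque': array([ 0.01156516,  0.00780719, -0.02024011]), 'gripper_force': 0.0, 'finger_gap': 1.00037266737505}
```

View pics/top0.png

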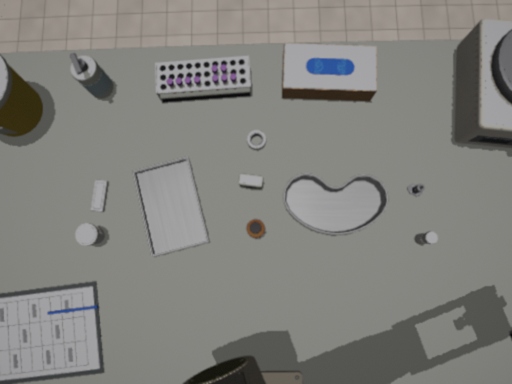

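View pics/side0.png

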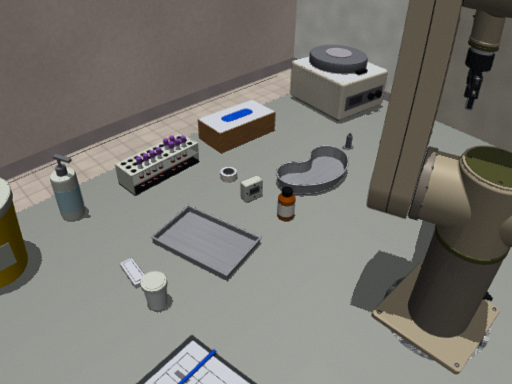

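The top view shows these items (pixel positions):
- Tape at (257,140), timer at (251,181) and brown bottle at (256,228).
- Cup lid at (87,235) and mailer at (99,196).
- Tray at (172,207) and kidney dish at (336,203), with the hollow side facing up in the image.
- Tube holder at (417,188) and slim bottle at (431,238).

The side view agrees.

```bash
cat > meas.py <<'E'
from h import *
def obj(W,u,v,r,zlo,zhi):
    s=W[max(v-r,0):v+r,max(u-r,0):u+r].reshape(-1,3); s=s[(s[:,2]>zlo)&(s[:,2]<zhi)]
    return s
def rect(s):
    (c,wh,a)=cv2.minAreaRect((s[:,:2]*1000).astype(np.float32)); return np.round(c,1),np.round(wh,1),round(a,1),len(s),np.round(np.median(s[:,2])*1000,1)
E
python3 - <<'E'
from meas import *
c=camera('top'); W=cloud(c)
print('bench',np.nanmedian(W[300:330,180:220,2]))
for n,u,v,r,lo,hi in [('tape',257,140,15,.017,.035),('timer',251,181,17,.05,.07),('brown',256,228,14,.08,.1),('cup',87,235,18,.06,.082),('mailer',99,196,19,.008,.024),('holder',417,188,12,.04,.06),('holderall',417,188,12,.01,.06),('slim',431,238,12,.07,.095),('tray',172,207,54,.014,.03),('kidney',336,203,58,.03,.048)]:
    s=obj(W,u,v,r,lo,hi)
    if len(s)>3: print(n,*rect(s))
    else: print(n,len(s))
# kidney rim outline/tray floor
for n,u,v in[('trayfloor',172,207),('kfloor',336,215)]: print(n,np.nanmedian(W[v-5:v+5,u-5:u+5,2]))
E
```

```text
bench -0.0012046784449647535
tape [696.4  -6.5] [47.4 48.5] 88.9 179 22.5
timer [582.    8.3] [59.6 28.6] 81.9 261 58.0
brown [461.2  -2.6] [26.3 26.5] 89.0 112 88.9
cup [449.7 416.8] [58.1 54.3] 89.7 435 71.4
mailer [555.1 411.3] [31.9 82.4] 84.9 354 12.9
holder [ 557.2 -418.4] [18.5 17.6] 1.3 49 46.4
holderall [ 556.6 -418.9] [20. 18.] 50.8 85 44.0
slim [ 429.3 -419.8] [29.4 30.1] 31.9 147 83.1
tray [524.3 220.3] [233.2 153.9] 13.9 751 19.9
kidney [ 520.7 -203.6] [263.1 152.2] 87.9 678 37.5
trayfloor 0.0022960204798554715
kfloor 0.002353876937365608
```

```bash
cat >> meas.py <<'E'
def go(p,yaw):
    "tool-frame shift/turn from current pose to world p(m), yaw deg of tool x"
    from scipy.spatial.transform import Rotation as Ro
    s=readout.observe(); R=Ro.from_quat(s['eef_rot']).as_matrix(); y0=np.degrees(np.arctan2(R[1,0],R[0,0]))
    c,si=np.cos(np.radians(y0)),np.sin(np.radians(y0)); d=np.array(p)-s['tcp_pos']
    print('yaw',round(y0,2),'tilt',R[:,2].round(3),'row mm',(1000*np.array([c*d[0]+si*d[1],si*d[0]-c*d[1],-d[2]])).round(1),'turn',round(-(yaw-y0),1))
E
python3 - <<'E'
from meas import *
c=camera('top'); W=cloud(c)
rim=obj(W,336,203,60,.03,.05)[:,:2]
th=np.arctan2(*(rim-rim.mean(0)).T[::-1])
# floor points: low, inside rim hull
hull=cv2.convexHull((rim*1000).astype(np.float32))
P=obj(W,336,203,60,-.01,.009); 
ins=[p[:2] for p in P if cv2.pointPolygonTest(hull,tuple((p[:2]*1000).tolist()),True)>12]
P=np.array(ins)*1000
# occupancy of non-rim region from grid: rows x (20mm) print y extents of rim
for x in range(450,600,10):
    r=rim[np.abs(rim[:,0]*1000-x)<5]*1000; f=P[np.abs(P[:,0]-x)<5]
    print(x,'rim',np.sort(r[:,1]).round(0)[::max(1,len(r)//12)],'floor',(f[:,1].min().round(),f[:,1].max().round()) if len(f) else '')
print(rim.min(0),rim.max(0)); go((.43,-.42,.2),0)
Q=obj(W,172,207,54,.014,.03); hu=cv2.convexHull((Q[:,:2]*1000).astype(np.float32))
print(cv2.boxPoints(cv2.minAreaRect(hu)).round())
E
```

```text
450 rim [-262. -252. -245. -239. -232. -221. -210. -200. -193. -186. -180. -172.
 -165. -156.] floor 
460 rim [-283. -277. -274. -270. -267. -264. -262. -256. -155. -151. -146. -143.
 -140. -136. -131.] floor (np.float64(-254.0), np.float64(-163.0))
470 rim [-296. -294. -291. -289. -287. -285. -285. -282. -280. -136. -131. -128.
 -126. -124. -121. -119. -116.] floor (np.float64(-276.0), np.float64(-140.0))
480 rim [-308. -306. -304. -302. -302. -301. -300. -297. -295. -117. -114. -112.
 -109. -108. -106.] floor (np.float64(-289.0), np.float64(-122.0))
490 rim [-320. -317. -316. -314. -314. -314. -313. -313. -312. -311. -310. -309.
 -309. -306. -305. -104. -101. -101.  -99.  -99.  -97.  -97.  -94.] floor (np.float64(-304.0), np.float64(-114.0))
500 rim [-325. -324. -323. -322. -322. -322. -321. -320. -319. -318. -318. -317.
  -95.  -94.  -92.  -92.  -92.  -89.  -89.  -89.  -87.  -87.  -84.] floor (np.float64(-312.0), np.float64(-102.0))
510 rim [-331. -329. -328. -327. -325. -325. -324.  -87.  -85.  -84.  -82.  -80.] floor (np.float64(-318.0), np.float64(-95.0))
520 rim [-334. -334. -
[... 785 characters left out ...]
-215. -211. -207. -202. -198. -195.
 -188.  -81.  -78.] floor (np.float64(-318.0), np.float64(-90.0))
570 rim [-325. -322. -319. -316. -234. -230. -222. -187. -184. -180. -175.  -86.
  -83.] floor (np.float64(-311.0), np.float64(-96.0))
580 rim [-321. -313. -310. -308. -302. -252. -244. -241. -236. -173. -170. -166.
  -94.  -89.] floor (np.float64(-298.0), np.float64(-104.0))
590 rim [-307. -294. -288. -281. -273. -265. -257. -166. -158. -150. -138. -115.
 -107.  -97.] floor (np.float64(-156.0), np.float64(-128.0))
[ 0.44469338 -0.33479875] [ 0.59898366 -0.07299396]
yaw 24.45 tilt [-0.     0.001 -1.   ] row mm [217.5 -39.3  -3.2] turn 24.5
[[393. 267.]
 [430. 118.]
 [657. 174.]
 [620. 323.]]
```

The kidney dish lobe centres come out near (0.53, -0.145) and (0.53, -0.262). The tray centre is (0.525, 0.220), with its x axis at 13.9°. First I'll fetch the cup.

```bash
python3 -m crank '[[[0.368,-0.322,0,24.5],[0.368,-0.322,0,24.5],[0.368,-0.322,0,24.5],[0.368,-0.322,0,24.5],[0.368,-0.322,0,24.5],[0.368,-0.322,0,24.5],[0.368,-0.322,0,24.5],[0.368,-0.322,0,24.5]]]' 0.0854 40
python3 -c "
from meas import *
go((.450,.417,.12),0)"
```

```text
clock: 1.2
tcp_pos: [0.4506, -0.0984, 0.1976]
eef_rot: [1.0, -0.0, 0.0, 0.0]
force: [1.1, -1.1, -0.5]
finger_gap: 1.004
gripper_force: 0.0
yaw -0.0 tilt [ 0.001 -0.    -1.   ] row mm [  -0.6 -515.4   77.6] turn -0.0
```

```bash
python3 -m crank '[[[0,-0.46,0,0],[0,-0.46,0,0],[0,-0.46,0,0],[0,-0.46,0,0],[0,-0.46,0,0],[0,-0.46,0,0],[0,-0.46,0,0],[0,-0.46,0,0]]]'
python3 -m crank '[[[0,-0.055,0.03,0],[0,-0.055,0.06,0],[0,-0.055,0.077,0],[0,-0.055,0.077,0]]]'
python3 - <<'E'
from meas import *
c=save('wrist','w1'); W=cloud(c)
p=W.reshape(-1,3); s=p[(p[:,2]>.064)&(p[:,2]<.08)&(abs(p[:,0]-.45)<.06)&(abs(p[:,1]-.417)<.06)]
if len(s)>5: print(*rect(s))
go((.450,.417,.046),0)
E
```

```text
clock: 2.2
tcp_pos: [0.4493, 0.3626, 0.1969]
eef_rot: [1.0, 0.001, -0.0, -0.0]
force: [0.4, -0.6, 0.8]
finger_gap: 1.0
gripper_force: 0.0
clock: 2.7
tcp_pos: [0.4497, 0.4131, 0.1189]
eef_rot: [1.0, -0.001, -0.001, 0.001]
force: [-0.2, 0.2, 0.6]
finger_gap: 1.002
gripper_force: 0.0
[450.6 417.2] [56.5 56.5] 43.7 4237 72.2
yaw -0.09 tilt [-0. -0. -1.] row mm [-0.6 -3.4 74.7] turn -0.1
```

View pics/w1.png

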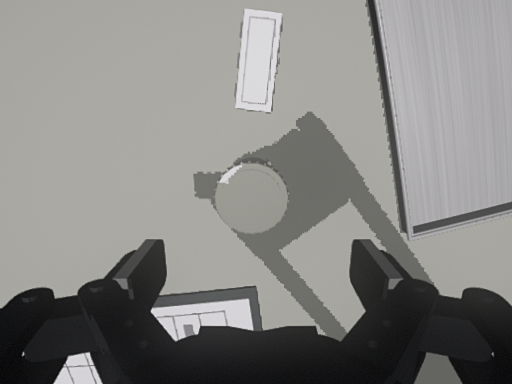

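The wrist view shows the cup lid at (252,198), centred between the open fingers. The wrist depth gives (0.4506, 0.4172) and a diameter of 56.5 mm, which matches the given size. Next is the grasp.

```bash
python3 -m crank '[[[0.001,-0.004,0.04,0],[0.001,-0.004,0.076,0],[0.001,-0.004,0.076,0]]]'
python3 -m crank '[[[0,0,0,0],[0,0,0,0],[0,0,0,0],[0,0,0,0],[0,0,0,0],[0,0,0,0]]]' 0.04 30
```

```text
clock: 3.12
tcp_pos: [0.4503, 0.4167, 0.043]
eef_rot: [1.0, -0.001, -0.002, 0.001]
force: [-0.4, 0.1, -0.2]
finger_gap: 0.998
gripper_force: 0.0
clock: 3.88
tcp_pos: [0.4514, 0.4183, 0.0444]
eef_rot: [1.0, -0.0, -0.0, 0.0]
force: [-0.2, 0.4, -1.0]
finger_gap: 0.47
gripper_force: 0.0
```

The gap reached 0.47, so the fingers missed the 56 mm lid. I'll look again.

Run:
```python
from meas import *
c=save('wrist','w2'); s=save('side','s2')
print(readout.observe()['finger_gap'],readout.observe()['gripper_force'])
a=c['color'];b=cv2.resize(s['color'][220:340,90:250],(512,384))
cv2.imwrite('pics/c2.png',cv2.resize(np.hstack([a,b]),(800,300))[:,:,::-1])
```

```text
0.47157321250726575 0.0
```

View pics/c2.png

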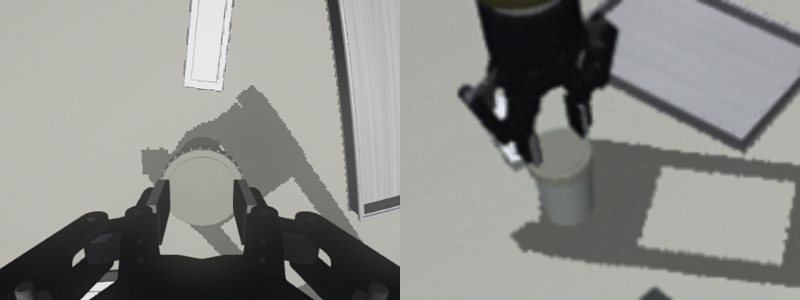

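Run:
```python
from meas import *
c=dict(np.load('w2.npz')); W=cloud(c)
for n in[(215,235),(215,300),(235,300),(250,200),(260,200),(230,205),(250,206),(230,308),(250,310),(300,200)]: print(n,W[n].round(3),c['color'][n])
p=W.reshape(-1,3); s=p[(p[:,2]>.064)&(p[:,2]<.08)&(abs(p[:,0]-.45)<.06)&(abs(p[:,1]-.417)<.06)]
print(*rect(s), (-c['R'].T@c['t']).round(3))
fp=p[(p[:,2]>.035)&(c['color'].reshape(-1,3).max(1)<90)&(abs(p[:,0]-.45)<.08)&(abs(p[:,1]-.417)<.08)]
print(len(fp),np.nanpercentile(fp,[0,2,10,50,98],axis=0).round(3))
```

```text
(215, 235) [0.466 0.429 0.072] [167 165 157]
(215, 300) [0.466 0.396 0.072] [168 166 158]
(235, 300) [0.46  0.398 0.085] [45 44 42]
(250, 200) [0.463 0.441 0.106] [81 81 80]
(260, 200) [0.462 0.44  0.114] [69 68 68]
(230, 205) [0.463 0.442 0.084] [85 85 84]
(250, 206) [0.463 0.439 0.106] [48 48 46]
(230, 308) [0.463 0.394 0.085] [88 87 84]
(250, 310) [0.464 0.397 0.108] [48 47 45]
(300, 200) [0.469 0.433 0.149] [40 41 39]
[450.8 415.7] [56.9 53.3] 12.6 7656 72.1 [0.517 0.418 0.22 ]
44552 [[0.439 0.355 0.062]
 [0.443 0.362 0.096]
 [0.448 0.369 0.127]
 [0.463 0.418 0.154]
 [0.471 0.474 0.177]]
```

Run:
```python
from meas import *
c=dict(np.load('w2.npz')); W=cloud(c)
for v in range(205,262,4): print(v,[(u,*(1000*W[v,u]).round(0).astype(int)) for u in (190,198,204,210,216,300,306,312,318) if W[v,u,2]==W[v,u,2]])
cv2.imwrite('pics/c3.png',cv2.resize(c['color'][150:290,150:360],None,fx=3.5,fy=3.5,interpolation=cv2.INTER_CUBIC)[:,:,::-1])
```

```text
205 [(190, np.int64(449), np.int64(468), np.int64(0)), (198, np.int64(449), np.int64(462), np.int64(0)), (204, np.int64(449), np.int64(458), np.int64(-1)), (210, np.int64(449), np.int64(453), np.int64(-1)), (216, np.int64(449), np.int64(449), np.int64(0)), (300, np.int64(449), np.int64(386), np.int64(0)), (306, np.int64(449), np.int64(382), np.int64(-1)), (312, np.int64(449), np.int64(377), np.int64(0)), (318, np.int64(449), np.int64(372), np.int64(-1))]
209 [(190, np.int64(445), np.int64(468), np.int64(-1)), (198, np.int64(446), np.int64(462), np.int64(0)), (204, np.int64(446), np.int64(458), np.int64(0)), (210, np.int64(446), np.int64(453), np.int64(0)), (216, np.int64(468), np.int64(439), np.int64(69)), (300, np.int64(468), np.int64(396), np.int64(70)), (306, np.int64(446), np.int64(381), np.int64(-1)), (312, np.int64(446), np.int64(377), np.int64(0)), (318, np.int64(445), np.int64(372), np.int64(-1))]
213 [(190, np.int64(443), np.int64(468), np.int64(0)), (198, np.int64(442), np.int64(463), np.int64(-2)), (204, np.int64(442), np.int64(458), np.int64(-2)), (210, np.int64(443), np.
[... 5168 characters left out ...]
4(438), np.int64(83)), (300, np.int64(450), np.int64(398), np.int64(87)), (306, np.int64(458), np.int64(398), np.int64(103)), (312, np.int64(463), np.int64(397), np.int64(112)), (318, np.int64(463), np.int64(395), np.int64(113))]
261 [(190, np.int64(463), np.int64(443), np.int64(115)), (198, np.int64(463), np.int64(440), np.int64(116)), (204, np.int64(462), np.int64(438), np.int64(115)), (210, np.int64(455), np.int64(438), np.int64(101)), (216, np.int64(447), np.int64(438), np.int64(85)), (300, np.int64(448), np.int64(398), np.int64(87)), (306, np.int64(457), np.int64(398), np.int64(104)), (312, np.int64(463), np.int64(397), np.int64(115)), (318, np.int64(462), np.int64(395), np.int64(115))]
```

View pics/c3.png

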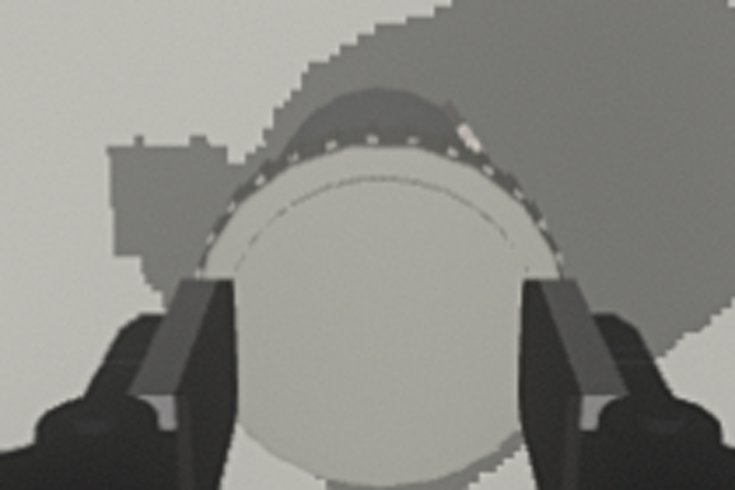

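The pads closed just above the lid. The depth map puts the fingertips at z≈80 mm while the reported TCP z is 44 mm, so the fingers really end about 35 mm behind the reported TCP. I'll reopen, measure that offset with the fingers open, and go lower.

```bash
python3 -m crank '[[[0,0,0,0],[0,0,0,0],[0,0,0,0],[0,0,0,0],[0,0,0,0]]]' 0.0854 30
cat >> meas.py <<'E'
def tips(c):
    "finger tip z, from the front faces: points standing 9..14 mm in tool x, y 15..60 mm off axis, dark"
    s=readout.observe(); W=cloud(c).reshape(-1,3); d=c['color'].reshape(-1,3).max(1)<100
    from scipy.spatial.transform import Rotation as Ro
    R=Ro.from_quat(s['eef_rot']).as_matrix(); L=(W-s['tcp_pos'])@R
    for sg in(-1,1):
        k=d&(L[:,0]>.008)&(L[:,0]<.0145)&(L[:,1]*sg>0)&(L[:,1]*sg<.06)&(L[:,2]>-.1)&(W[:,2]>.004)
        print('finger',sg,k.sum(),'tip behind TCP mm',(-1000*np.percentile(L[k,2],[99.5,97,90])).round(1),'inner y',(1000*np.percentile(L[k,1]*sg,[2,50])).round(1))
E
python3 - <<'E'
from meas import *
tips(dict(np.load('w2.npz'))); c=camera('wrist'); tips(c); print(readout.observe()['tcp_pos'])
E
```

```text
clock: 4.6
tcp_pos: [0.4515, 0.4183, 0.0445]
eef_rot: [1.0, -0.0, -0.0, -0.0]
force: [-0.6, 0.2, -0.1]
finger_gap: 0.997
gripper_force: 0.0
finger -1 3286 tip behind TCP mm [39.1 45.6 58.9] inner y [19.6 39.2]
finger 1 3298 tip behind TCP mm [39.2 45.4 58.9] inner y [20.5 40.4]
finger -1 2090 tip behind TCP mm [18.6 51.9 59.2] inner y [38.4 45.4]
finger 1 2104 tip behind TCP mm [22.9 52.1 59.1] inner y [40.  46.5]
[0.4515104  0.41829745 0.04451061]
```

```bash
python3 -m crank '[[[-0.001,0.001,0.02,0],[-0.001,0.001,0.037,0],[-0.001,0.001,0.037,0]]]'
python3 -m crank '[[[0,0,0,0],[0,0,0,0],[0,0,0,0],[0,0,0,0],[0,0,0,0],[0,0,0,0]]]' 0.04 30
python3 -m crank '[[[0,0,-0.03,0],[0,0,-0.03,0],[0,0,-0.03,0]]]'
python3 - <<'E'
from meas import *
c=save('wrist','w4')
E
```

```text
clock: 5.03
tcp_pos: [0.4484, 0.4156, 0.0041]
eef_rot: [1.0, -0.0, -0.002, 0.002]
force: [-0.4, -0.1, -0.1]
finger_gap: 1.001
gripper_force: 0.0
clock: 5.78
tcp_pos: [0.4511, 0.4177, 0.0083]
eef_rot: [1.0, -0.0, 0.001, -0.0]
force: [0.0, 0.9, 5.8]
finger_gap: 0.643
gripper_force: 32.1
clock: 6.15
tcp_pos: [0.4501, 0.4169, 0.0367]
eef_rot: [1.0, -0.0, -0.0, 0.0]
force: [0.7, -0.7, -0.2]
finger_gap: 0.647
gripper_force: 31.9
```

View pics/w4.png

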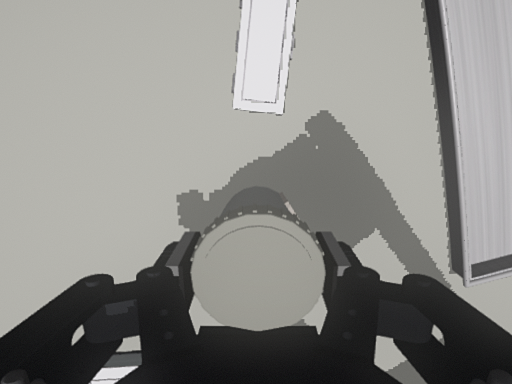

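The cup is held: gap 0.645 (55 mm), 32 N, lid at (258,272) between the pads. I'll lift it and carry it to the kidney dish.

```bash
python3 -m crank '[[[0,0,-0.06,0],[0.02,0.05,-0.1,0],[0.04,0.1,-0.1,0],[0.04,0.16,-0.1,0],[0.04,0.22,-0.1,0],[0.04,0.28,-0.1,0],[0.04,0.34,-0.1,0],[0.04,0.34,-0.1,0]]]'
python3 -m crank '[[[0.04,0.06,0,0],[0.04,0.12,0,0],[0.04,0.18,0,0],[0.04,0.222,0,0],[0.04,0.222,0.05,0],[0.04,0.222,0.07,0],[0.04,0.222,0.07,0]]]'
python3 - <<'E'
from meas import *
c=save('wrist','w5'); go((.530,-.145,.012),0); t=camera('top')
W=cloud(t); s=obj(W,320,203,40,.05,.3); print(readout.observe()['finger_gap'])
E
```

```text
clock: 7.2
tcp_pos: [0.4895, 0.0732, 0.1362]
eef_rot: [1.0, -0.003, -0.001, 0.001]
force: [0.4, 0.7, -0.0]
finger_gap: 0.646
gripper_force: 32.2
clock: 8.07
tcp_pos: [0.5281, -0.143, 0.0649]
eef_rot: [1.0, 0.0, -0.003, -0.001]
force: [0.8, -0.5, -0.5]
finger_gap: 0.646
gripper_force: 32.2
yaw 0.03 tilt [-0.002  0.001 -1.   ] row mm [ 0.4  1.4 55. ] turn 0.0
0.6467685251560076
```

View pics/w5.png

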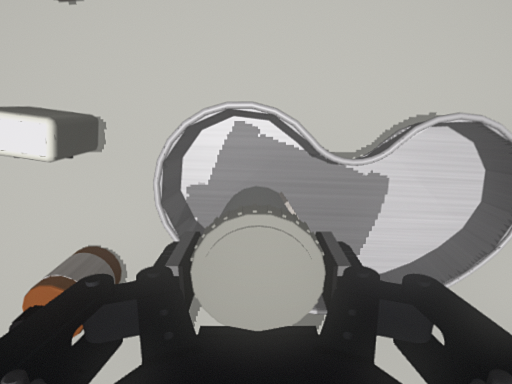

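The cup hangs over the dish's left lobe, with its foot near (258,195) in the clear. I'll lower it in small steps and watch the force.

```bash
python3 -m crank '[[[0,0.001,0.03,0],[0,0.001,0.05,0],[0,0.001,0.0535,0],[0,0.001,0.0535,0],[0,0.001,0.0535,0]]]'
python3 -m crank '[[[0,0,0.001,0],[0,0,0.002,0],[0,0,0.002,0],[0,0,0.002,0]]]'
python3 -c "
from cell import readout
s=readout.observe();print(s['tcp_pos'],s['force'])"
```

```text
clock: 8.8
tcp_pos: [0.5314, -0.1461, 0.0157]
eef_rot: [1.0, -0.0, 0.001, 0.0]
force: [-0.6, -0.2, -0.2]
finger_gap: 0.642
gripper_force: 32.2
clock: 9.3
tcp_pos: [0.5303, -0.1459, 0.0123]
eef_rot: [1.0, -0.0, 0.0, 0.0]
force: [-0.0, 0.6, 3.0]
finger_gap: 0.643
gripper_force: 32.3
[ 0.53033006 -0.14590521  0.01230288] [-0.00879606  0.55725689  3.0480939 ]
```

Contact is felt at 3 N with TCP z 12.3 mm, which fits a 4 mm floor. I'll release, rise, and go to the slim bottle.

```bash
python3 -m crank '[[[0,0,0,0],[0,0,0,0],[0,0,0,0],[0,0,0,0],[0,0,0,0]]]' 0.08
python3 -m crank '[[[0,0,-0.04,0],[0,0,-0.1,0],[-0.02,0.05,-0.13,0],[-0.05,0.11,-0.13,0],[-0.08,0.17,-0.13,0],[-0.1,0.22,-0.13,0],[-0.1,0.274,-0.13,0],[-0.1,0.274,-0.13,0]]]'
python3 - <<'E'
from meas import *
c=save('wrist','w6'); W=cloud(c).reshape(-1,3)
s=W[(abs(W[:,0]-.43)<.04)&(abs(W[:,1]+.42)<.04)&(W[:,2]>.075)&(W[:,2]<.095)]; print(rect(s)); go((*(np.array(rect(s)[0])/1000),.02),0)
t=save('top','t6'); W=cloud(t); print(rect(obj(W,315,203,25,.066,.09)))
b=t['color'][150:260,240:440]; cv2.imwrite('pics/t6c.png',cv2.resize(b,None,fx=3.5,fy=3.5)[:,:,::-1])
E
```

```text
clock: 9.93
tcp_pos: [0.53, -0.1458, 0.0119]
eef_rot: [1.0, -0.0, -0.0, -0.0]
force: [-0.2, 1.3, 0.6]
finger_gap: 0.937
gripper_force: 0.0
clock: 10.92
tcp_pos: [0.4284, -0.4231, 0.1412]
eef_rot: [1.0, -0.003, -0.0, 0.0]
force: [-0.4, 0.1, -0.8]
finger_gap: 0.937
gripper_force: 0.0
(array([ 428.8, -421.6]), array([29.5, 29.6]), 42.1, 1116, np.float64(84.4))
yaw -0.21 tilt [-0.001  0.001 -1.   ] row mm [ -0.2   0.6 121.3] turn -0.2
(array([ 530.6, -146.4]), array([54.8, 54.6]), 76.5, 416, np.float64(75.3))
```

View pics/t6c.png

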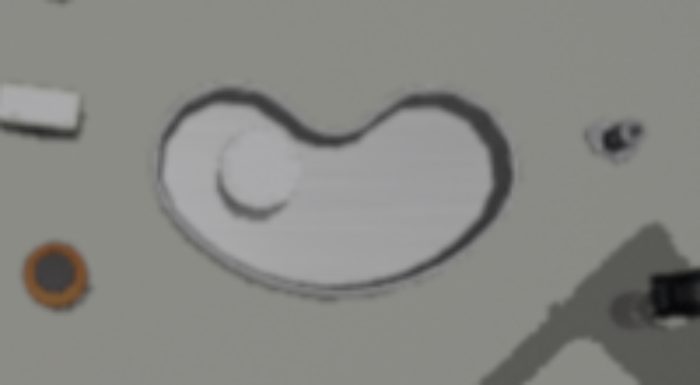

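The cup stands upright on the floor of the left lobe at (257,170) in the crop, top at 75.3 mm. The slim bottle measures (0.4288, -0.4216), top 84.4 mm. I'll grasp it by the cap.

```bash
python3 -m crank '[[[0,0.0005,0.06,0],[0,0.0005,0.11,0],[0,0.0005,0.121,0],[0,0.0005,0.121,0],[0,0.0005,0.121,0]]]'
python3 -m crank '[[[0,0,0,0],[0,0,0,0],[0,0,0,0],[0,0,0,0],[0,0,0,0],[0,0,0,0]]]' 0.015 30
python3 -c "
from meas import *
go((.530,-.262,.024),0); c=camera('wrist'); tips(c)"
```

```text
clock: 11.65
tcp_pos: [0.4316, -0.4216, 0.0242]
eef_rot: [1.0, -0.0, 0.002, 0.002]
force: [0.5, 0.5, 0.5]
finger_gap: 0.939
gripper_force: 0.0
clock: 12.4
tcp_pos: [0.4302, -0.4206, 0.0217]
eef_rot: [1.0, -0.0, 0.0, 0.0]
force: [-0.9, -0.3, 6.2]
finger_gap: 0.326
gripper_force: 29.6
yaw -0.05 tilt [ 0.001 -0.001 -1.   ] row mm [  99.7 -158.7   -2.3] turn -0.0
finger -1 3730 tip behind TCP mm [39.4 46.4 54.4] inner y [ 3.  33.5]
finger 1 3726 tip behind TCP mm [38.9 46.  54.5] inner y [ 3.5 30.5]
```

```bash
python3 -m crank '[[[0,0,-0.05,0],[0,0,-0.1,0],[0.03,-0.05,-0.1,0],[0.06,-0.1,-0.1,0],[0.1,-0.158,-0.1,0],[0.1,-0.158,-0.08,0],[0.1,-0.158,-0.03,0],[0.1,-0.158,-0.015,0]]]'
python3 -m crank '[[[0,0,0.005,0],[0,0,0.009,0],[0,0,0.009,0],[0,0,0.009,0]]]'
python3 -m crank '[[[0,0,0.001,0],[0,0,0.002,0],[0,0,0.002,0],[0,0,0.002,0]]]'
```

```text
clock: 13.45
tcp_pos: [0.5266, -0.2608, 0.0313]
eef_rot: [1.0, -0.0, -0.003, -0.002]
force: [-1.5, -0.4, 0.2]
finger_gap: 0.33
gripper_force: 29.8
clock: 13.95
tcp_pos: [0.5307, -0.2629, 0.0283]
eef_rot: [1.0, -0.0, 0.001, 0.001]
force: [1.3, -0.1, 0.0]
finger_gap: 0.331
gripper_force: 29.8
clock: 14.45
tcp_pos: [0.5304, -0.2625, 0.0256]
eef_rot: [1.0, -0.0, 0.0, 0.0]
force: [-0.3, 0.6, 6.6]
finger_gap: 0.329
gripper_force: 30.1
```

Contact at 6.6 N. I'll release, rise, and look at the tube holder.

```bash
python3 -m crank '[[[0,0,0,0],[0,0,0,0],[0,0,0,0],[0,0,0,0]]]' 0.055
python3 -m crank '[[[0,0,-0.05,0],[0,0,-0.1,0],[0.01,0.06,-0.1,0],[0.02,0.12,-0.1,0],[0.027,0.156,-0.1,0],[0.027,0.156,-0.08,0],[0.027,0.156,-0.06,0],[0.027,0.156,-0.06,0]]]'
python3 - <<'E'
from meas import *
t=save('top','t7'); W=cloud(t); print('cup',rect(obj(W,315,203,25,.066,.09)),'slim',rect(obj(W,358,203,15,.08,.1)))
c=save('wrist','w7'); W=cloud(c).reshape(-1,3)
s=W[(abs(W[:,0]-.557)<.03)&(abs(W[:,1]+.419)<.03)]
for lo,hi in((.0015,.006),(.044,.05),(.051,.06)):
    q=s[(s[:,2]>lo)&(s[:,2]<hi)]; print(rect(q) if len(q)>5 else len(q))
go((.557,-.419,.0),0)
E
```

```text
clock: 14.95
tcp_pos: [0.5298, -0.2622, 0.0248]
eef_rot: [1.0, -0.0, -0.0, -0.0]
force: [0.2, 0.4, 0.6]
finger_gap: 0.645
gripper_force: 0.0
clock: 15.95
tcp_pos: [0.555, -0.4153, 0.081]
eef_rot: [1.0, 0.0, -0.002, -0.002]
force: [-0.1, 0.1, -0.4]
finger_gap: 0.645
gripper_force: 0.0
cup (array([ 530.4, -146. ]), array([54.7, 54.4]), 33.0, 415, np.float64(75.0)) slim (array([ 529.5, -261.5]), array([27.1, 27.1]), 81.7, 120, np.float64(87.3))
(array([ 551.6, -426.2]), array([49.3, 43.3]), 25.3, 599, np.float64(2.6))
(array([ 555.9, -419.1]), array([18.7, 18.8]), 13.4, 370, np.float64(46.3))
(array([ 555.8, -419.2]), array([9.3, 9.3]), 16.8, 149, np.float64(53.3))
yaw 0.02 tilt [-0.001  0.001 -1.   ] row mm [ 0.3  2.1 84.5] turn 0.0
```

View pics/w7.png

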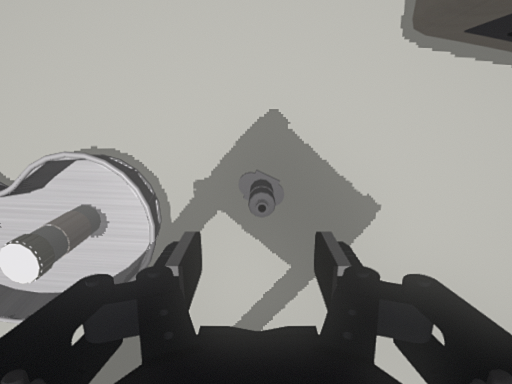

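Both urine-kit pieces stand upright in the dish: slim top at 87.3 mm, cup top at 75 mm. The holder is at (262,205) in the wrist view, measured at (0.5558, -0.4192), clear of everything. I'll grasp its barrel.

```bash
python3 -m crank '[[[-0.001,0.002,0.05,0],[-0.001,0.002,0.09,0],[-0.001,0.002,0.108,0],[-0.001,0.002,0.108,0],[-0.001,0.002,0.108,0]]]'
python3 -m crank '[[[0,0,0,0],[0,0,0,0],[0,0,0,0],[0,0,0,0],[0,0,0,0],[0,0,0,0]]]' 0.01 30
python3 -c "
from meas import *
c=save('wrist','w8'); tips(c)
a=np.radians(13.9); T=np.array([.525,.220]);R=np.array([[np.cos(a),-np.sin(a)],[np.sin(a),np.cos(a)]])
for n,p in(('holder',(-20,0)),('tape',(-76,0)),('mailer',(58,0))): print(n,(T+R@np.array(p)/1000).round(4))
go((.50,.3,.0),13.9)"
```

```text
clock: 16.68
tcp_pos: [0.5574, -0.4214, -0.0203]
eef_rot: [1.0, -0.0, 0.001, 0.001]
force: [-0.6, 0.5, 0.7]
finger_gap: 0.648
gripper_force: 0.0
clock: 17.42
tcp_pos: [0.5567, -0.421, -0.0214]
eef_rot: [1.0, -0.0, 0.001, 0.001]
force: [-0.5, 0.4, 7.1]
finger_gap: 0.216
gripper_force: 29.3
finger -1 3825 tip behind TCP mm [33.4 42.8 55.7] inner y [ 0.9 29.9]
finger 1 3908 tip behind TCP mm [30.9 41.6 54.1] inner y [ 1.1 30.2]
holder [0.5056 0.2152]
tape [0.4512 0.2017]
mailer [0.5813 0.2339]
yaw -0.05 tilt [ 0.002 -0.001 -1.   ] row mm [ -57.3 -721.   -21.4] turn -13.9
```

```bash
python3 -m crank '[[[0,0,-0.06,0],[0,0,-0.12,0],[0,-0.05,-0.16,0],[-0.01,-0.11,-0.16,0],[-0.01,-0.17,-0.16,0],[-0.01,-0.23,-0.16,0],[-0.01,-0.29,-0.16,0],[-0.01,-0.3,-0.16,0]]]'
python3 -m crank '[[[-0.01,-0.06,0,-3],[-0.02,-0.12,0,-7],[-0.03,-0.18,0,-10],[-0.04,-0.24,0,-14],[-0.041,-0.3,0,-14],[-0.041,-0.336,0,-14],[-0.041,-0.336,0.05,-14],[-0.041,-0.336,0.05,-14]]]'
python3 - <<'E'
from meas import *
c=save('wrist','w9'); go((.5056,.2152,-.0185),13.9)
E
```

```text
clock: 18.48
tcp_pos: [0.5459, -0.1167, 0.1372]
eef_rot: [1.0, 0.002, 0.0, -0.0]
force: [-0.5, -0.1, -0.4]
finger_gap: 0.217
gripper_force: 29.5
clock: 19.48
tcp_pos: [0.5021, 0.2143, 0.0829]
eef_rot: [0.993, 0.122, -0.004, 0.001]
force: [-1.1, -0.0, -0.7]
finger_gap: 0.219
gripper_force: 29.6
yaw 13.93 tilt [-0.005 -0.002 -1.   ] row mm [  1.9  -0.2 103.9] turn 0.0
```

View pics/w9.png

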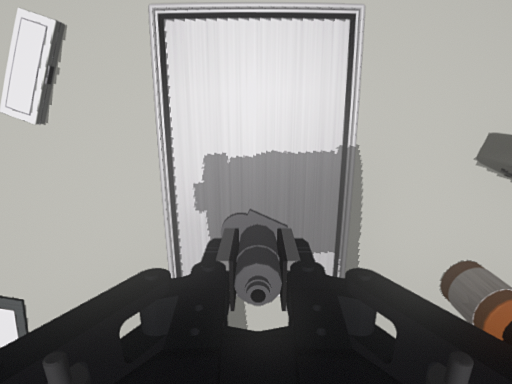

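The holder is upright at (258,270), with the tray aligned and central behind it. I'll lower it gently.

```bash
python3 -m crank '[[[0.001,0,0.05,0],[0.001,0,0.085,0],[0.001,0,0.098,0],[0.001,0,0.1,0],[0.001,0,0.1,0],[0.001,0,0.1,0]]]'
python3 -m crank '[[[0,0,0.001,0],[0,0,0.002,0],[0,0,0.003,0],[0,0,0.003,0],[0,0,0.003,0]]]'
```

```text
clock: 20.27
tcp_pos: [0.5078, 0.2164, -0.0111]
eef_rot: [0.993, 0.121, 0.001, -0.0]
force: [0.3, 0.2, -0.7]
finger_gap: 0.218
gripper_force: 29.5
clock: 20.9
tcp_pos: [0.5063, 0.216, -0.0161]
eef_rot: [0.993, 0.121, -0.0, 0.0]
force: [0.2, 0.3, 0.3]
finger_gap: 0.222
gripper_force: 29.5
```

```bash
python3 -m crank '[[[0,0,0.001,0],[0,0,0.002,0],[0,0,0.002,0],[0,0,0.002,0]]]'
```

```text
clock: 21.4
tcp_pos: [0.5064, 0.216, -0.0174]
eef_rot: [0.993, 0.121, 0.0, -0.0]
force: [-2.4, -1.4, 6.9]
finger_gap: 0.218
gripper_force: 30.3
```

```bash
python3 -m crank '[[[0,0,0,0],[0,0,0,0],[0,0,0,0],[0,0,0,0]]]' 0.05
python3 -m crank '[[[0,0,-0.05,0],[0,0,-0.11,0],[0.03,0.05,-0.13,0],[0.06,0.1,-0.13,0],[0.09,0.16,-0.13,0],[0.12,0.21,-0.13,0],[0.131,0.262,-0.13,0],[0.131,0.262,-0.13,0]]]' 0.0854
python3 - <<'E'
from meas import *
c=save('wrist','w10'); W=cloud(c).reshape(-1,3)
s=W[(abs(W[:,0]-.696)<.05)&(abs(W[:,1]+.006)<.05)&(W[:,2]>.018)&(W[:,2]<.032)]; print(rect(s)); go((*(np.array(rect(s)[0])/1000),-.033),13.9)
t=save('top','t10'); W=cloud(t); print('holder',rect(obj(W,173,214,14,.044,.07)),rect(obj(W,173,214,14,.052,.07)))
cv2.imwrite('pics/c10.png',cv2.resize(np.hstack([c['color'],cv2.resize(t['color'][140:275,110:290],(512,384))]),(800,300))[:,:,::-1])
E
```

```text
clock: 21.9
tcp_pos: [0.5063, 0.216, -0.0181]
eef_rot: [0.993, 0.121, -0.0, 0.0]
force: [0.9, -0.6, 0.2]
finger_gap: 0.588
gripper_force: 0.0
clock: 22.9
tcp_pos: [0.6977, -0.0112, 0.1113]
eef_rot: [0.993, 0.119, -0.0, 0.0]
force: [-0.9, -0.1, -0.3]
finger_gap: 0.999
gripper_force: 0.0
(array([696.5,  -7.1]), array([48.9, 48.9]), 40.3, 1610, np.float64(23.4))
yaw 13.78 tilt [-0.001  0.    -1.   ] row mm [  0.   -1.7 144.2] turn -0.1
holder (array([505.7, 214.1]), array([16.9, 15.5]), 89.8, 47, np.float64(50.9)) (array([504.7, 214.4]), array([11.6, 11.2]), 33.2, 19, np.float64(55.9))
```

View pics/c10.png

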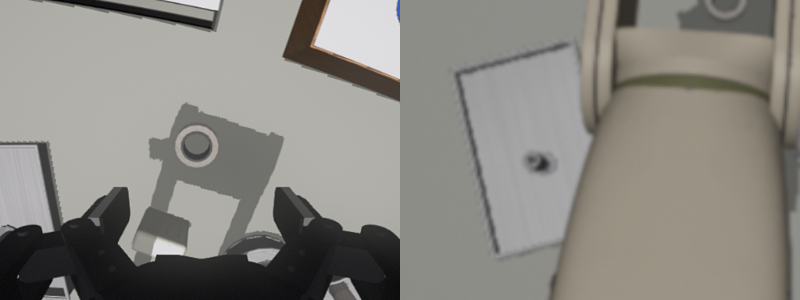

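The tape is at (197,147) in the left panel, between the fingers. It measures (0.6965, -0.0071), 49 mm across, top 23.4 mm. In the right panel the holder stands in the tray at (540,160). I'll grasp the tape low.

```bash
python3 -m crank '[[[0,-0.0015,0.06,0],[0,-0.0015,0.11,0],[0,-0.0015,0.135,0],[0,-0.0015,0.146,0],[0,-0.0015,0.146,0],[0,-0.0015,0.146,0]]]'
python3 -m crank '[[[0,0,0,0],[0,0,0,0],[0,0,0,0],[0,0,0,0],[0,0,0,0],[0,0,0,0]]]' 0.035 30
python3 -c "
from meas import *
go((.4512,.2017,-.031),13.9)"
```

```text
clock: 23.75
tcp_pos: [0.6979, -0.005, -0.0317]
eef_rot: [0.993, 0.122, 0.002, 0.0]
force: [0.2, 1.0, 0.8]
finger_gap: 1.0
gripper_force: 0.0
clock: 24.5
tcp_pos: [0.6972, -0.0054, -0.0327]
eef_rot: [0.993, 0.121, 0.001, 0.0]
force: [-0.8, -0.1, 5.6]
finger_gap: 0.57
gripper_force: 31.5
yaw 13.95 tilt [ 0.002 -0.    -1.   ] row mm [-188.8 -260.3   -1.7] turn 0.0
```

```bash
python3 -m crank '[[[0,0,-0.05,0],[0,0,-0.11,0],[-0.03,-0.04,-0.13,0],[-0.065,-0.09,-0.13,0],[-0.1,-0.14,-0.13,0],[-0.135,-0.19,-0.13,0],[-0.165,-0.23,-0.13,0],[-0.19,-0.26,-0.13,0]]]'
python3 -m crank '[[[0,0,0,0],[0,0,0.03,0],[0,0,0.06,0],[0,0,0.06,0]]]'
python3 - <<'E'
from meas import *
c=save('wrist','w11'); go((.4512,.2017,-.031),13.9); print(readout.observe()['finger_gap'])
E
```

```text
clock: 25.5
tcp_pos: [0.4474, 0.2024, 0.096]
eef_rot: [0.993, 0.122, 0.0, -0.0]
force: [-0.6, -0.0, 0.5]
finger_gap: 0.567
gripper_force: 31.3
clock: 26.0
tcp_pos: [0.4474, 0.1999, 0.0336]
eef_rot: [0.993, 0.121, -0.002, 0.001]
force: [0.5, -0.2, -0.9]
finger_gap: 0.567
gripper_force: 31.3
yaw 13.91 tilt [-0.002 -0.001 -1.   ] row mm [ 2.7 -0.6 66.4] turn 0.0
0.5684132710215564
```

View pics/w11.png

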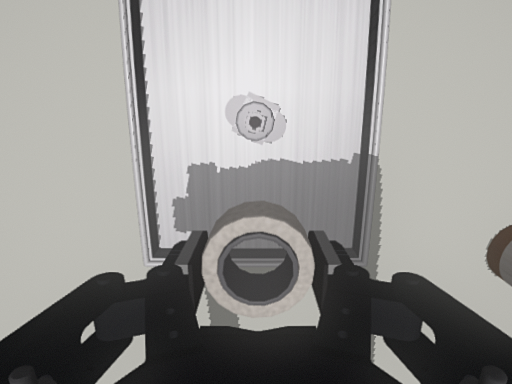

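The tape is held flat at (258,268), with the holder ahead at (255,120). I'll shift it 6 mm forward, away from the near wall, and lower it.

```bash
python3 -m crank '[[[0.006,-0.0005,0.03,0],[0.006,-0.0005,0.055,0],[0.006,-0.0005,0.063,0],[0.006,-0.0005,0.063,0],[0.006,-0.0005,0.063,0]]]'
python3 -m crank '[[[0,0,0.001,0],[0,0,0.002,0],[0,0,0.003,0],[0,0,0.003,0],[0,0,0.003,0]]]'
```

```text
clock: 26.68
tcp_pos: [0.4562, 0.2036, -0.0254]
eef_rot: [0.993, 0.121, 0.001, -0.0]
force: [0.3, 0.4, 0.4]
finger_gap: 0.568
gripper_force: 31.3
clock: 27.3
tcp_pos: [0.4553, 0.2034, -0.0288]
eef_rot: [0.993, 0.122, 0.0, -0.0]
force: [-5.3, -1.9, 12.4]
finger_gap: 0.57
gripper_force: 32.4
```

```bash
python3 -m crank '[[[0,0,-0.001,0],[0,0,-0.001,0],[0,0,-0.001,0],[0,0,-0.001,0],[0,0,-0.001,0]]]' 0.068
python3 -m crank '[[[0,0,-0.05,0],[0,0,-0.11,0],[0.03,-0.04,-0.13,4],[0.06,-0.08,-0.13,9],[0.1,-0.12,-0.13,14],[0.13,-0.15,-0.13,19],[0.147,-0.178,-0.13,19],[0.147,-0.178,-0.13,19]]]'
python3 - <<'E'
from meas import *
c=save('wrist','w12'); W=cloud(c).reshape(-1,3)
s=W[(abs(W[:,0]-.555)<.055)&(abs(W[:,1]-.411)<.05)&(W[:,2]>.008)&(W[:,2]<.022)]; r=rect(s); print(r); go((*(np.array(r[0])/1000),-.034),-5.1)
t=save('top','t12'); W=cloud(t); print('tape',rect(obj(W,176,233,18,.02,.04)),'holder',rect(obj(W,173,214,12,.05,.07)))
cv2.imwrite('pics/c12.png',cv2.resize(np.hstack([c['color'],cv2.resize(t['color'][140:275,80:260],(512,384))]),(800,300))[:,:,::-1])
E
```

```text
clock: 27.92
tcp_pos: [0.4548, 0.2032, -0.0291]
eef_rot: [0.993, 0.121, -0.0, 0.0]
force: [-0.3, 0.6, -0.1]
finger_gap: 0.795
gripper_force: 0.0
clock: 28.92
tcp_pos: [0.5544, 0.4132, 0.1001]
eef_rot: [0.999, -0.043, -0.0, 0.0]
force: [-0.3, -1.4, 0.9]
finger_gap: 0.795
gripper_force: 0.0
(array([555.4, 412.2]), array([34.7, 82.8]), 83.2, 3397, np.float64(13.3))
yaw -4.97 tilt [-0.001 -0.001 -1.   ] row mm [  1.1  -0.4 134.1] turn 0.1
tape (array([455. , 200.6]), array([88.3, 68.3]), 13.2, 232, np.float64(26.0)) holder (array([505.2, 214.3]), array([15.6, 15.4]), 5.6, 25, np.float64(54.5))
```

View pics/c12.png

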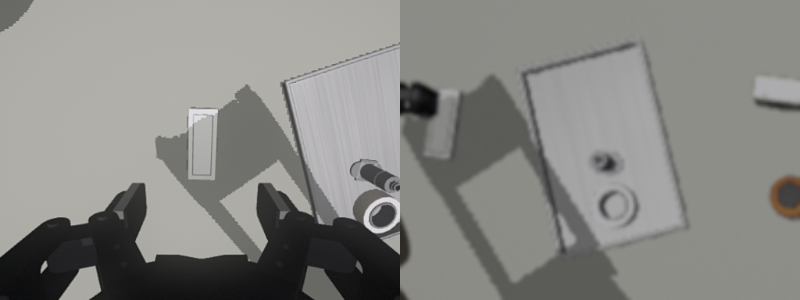

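The mailer lies between the fingers at (202,145) in the left panel, measured at (0.555, 0.412). In the right panel the holder (605,160) and tape (617,205) sit apart in the tray. I'll grasp the mailer low.

```bash
python3 -m crank '[[[0.001,0,0.06,0],[0.001,0,0.11,0],[0.001,0,0.13,0],[0.001,0,0.134,0],[0.001,0,0.134,0],[0.001,0,0.134,0]]]'
python3 -m crank '[[[0,0,0,0],[0,0,0,0],[0,0,0,0],[0,0,0,0],[0,0,0,0],[0,0,0,0]]]' 0.02 40
python3 -m crank '[[[0,0,-0.05,0],[0,0,-0.1,0],[0,0,-0.1,0],[0,0,-0.1,0]]]'
python3 - <<'E'
from meas import *
c=save('wrist','w13'); go((.5813,.2339,-.03),13.9)
E
```

```text
clock: 29.78
tcp_pos: [0.5575, 0.4124, -0.0301]
eef_rot: [0.999, -0.044, 0.002, -0.001]
force: [0.1, 0.6, 0.3]
finger_gap: 0.796
gripper_force: 0.0
clock: 30.52
tcp_pos: [0.5562, 0.4118, -0.032]
eef_rot: [0.999, -0.044, 0.001, -0.0]
force: [-0.7, 0.5, 4.8]
finger_gap: 0.362
gripper_force: 41.1
clock: 31.02
tcp_pos: [0.5553, 0.4111, 0.0665]
eef_rot: [0.999, -0.044, -0.0, 0.0]
force: [-0.3, 0.7, -2.0]
finger_gap: 0.361
gripper_force: 40.4
yaw -5.04 tilt [-0.002 -0.001 -1.   ] row mm [ 42.2 173.7  95.2] turn -18.9
```

View pics/w13.png

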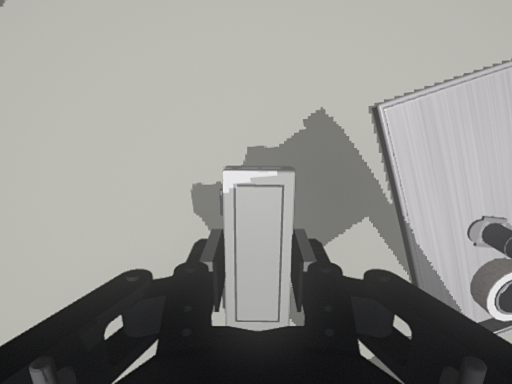

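The mailer is held level and square between the pads, centred near (258,250). I'll carry it to the free end of the tray.

```bash
python3 -m crank '[[[0.01,0.05,-0.03,-4],[0.02,0.1,-0.03,-9],[0.03,0.14,-0.03,-14],[0.043,0.174,-0.03,-19],[0.043,0.174,-0.03,-19],[0.043,0.174,0,-19],[0.043,0.174,0.03,-19],[0.043,0.174,0.03,-19]]]'
python3 - <<'E'
from meas import *
c=save('wrist','w14'); go((.5813,.2339,-.03),13.9)
E
```

```text
clock: 32.08
tcp_pos: [0.5791, 0.2338, 0.0322]
eef_rot: [0.993, 0.121, -0.004, 0.001]
force: [-0.5, 0.5, -0.8]
finger_gap: 0.368
gripper_force: 40.4
yaw 13.96 tilt [-0.005 -0.001 -1.   ] row mm [ 0.3  0.5 64.7] turn 0.1
```

View pics/w14.png

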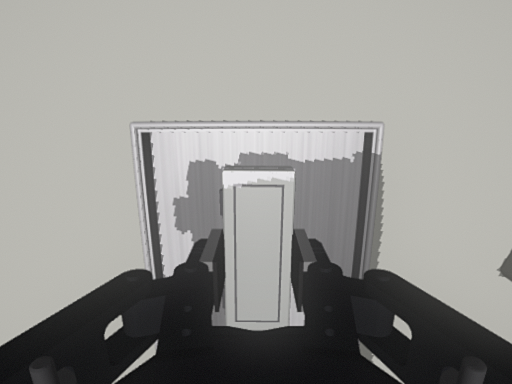

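The mailer is square with the tray and clear of all its walls. I'll lower it.

```bash
python3 -m crank '[[[0,0,0.035,0],[0,0,0.055,0],[0,0,0.062,0],[0,0,0.062,0],[0,0,0.062,0]]]'
python3 -m crank '[[[0,0,0.001,0],[0,0,0.002,0],[0,0,0.002,0],[0,0,0.002,0]]]'
```

```text
clock: 32.75
tcp_pos: [0.5842, 0.2345, -0.0236]
eef_rot: [0.993, 0.121, 0.001, -0.0]
force: [-0.1, -1.0, -0.1]
finger_gap: 0.367
gripper_force: 40.4
clock: 33.25
tcp_pos: [0.5831, 0.2342, -0.027]
eef_rot: [0.993, 0.121, -0.0, 0.0]
force: [-0.3, -0.2, -0.6]
finger_gap: 0.361
gripper_force: 40.4
```

```bash
python3 -m crank '[[[0,0,0.001,0],[0,0,0.001,0],[0,0,0.001,0],[0,0,0.001,0]]]'
python3 -m crank '[[[0,0,0.001,0],[0,0,0.001,0],[0,0,0.001,0],[0,0,0.001,0]]]'
```

```text
clock: 33.75
tcp_pos: [0.5832, 0.2342, -0.028]
eef_rot: [0.993, 0.121, 0.0, 0.0]
force: [0.7, 0.4, -0.2]
finger_gap: 0.362
gripper_force: 40.5
clock: 34.25
tcp_pos: [0.5832, 0.2342, -0.028]
eef_rot: [0.993, 0.121, -0.0, 0.0]
force: [-4.0, -0.5, 8.8]
finger_gap: 0.362
gripper_force: 41.4
```

Contact at 8.8 N. I'll release, rise, move clear, and check.

```bash
python3 -m crank '[[[0,0,0,0],[0,0,0,0],[0,0,0,0],[0,0,0,0]]]' 0.05
python3 -m crank '[[[0,0,-0.03,0],[0,0,-0.07,0],[0,0,-0.13,0],[0,0,-0.18,0],[0,0,-0.23,0],[-0.03,0.05,-0.23,0],[-0.05,0.11,-0.23,0],[-0.07,0.17,-0.23,0]]]'
python3 -m crank '[[[-0.04,0.05,0,0],[-0.08,0.1,0,0],[-0.11,0.15,0,0],[-0.11,0.2,0,0],[-0.11,0.26,0,0],[-0.11,0.32,0,0],[-0.11,0.38,0,0],[-0.11,0.38,0,0]]]'
python3 - <<'E'
from meas import *
t=save('top','t15'); W=cloud(t)
for n,u,v,r,lo,hi in [('timer',251,181,17,.05,.07),('brown',256,228,14,.08,.1),('cup',315,203,25,.066,.09),('slim',358,203,15,.08,.1),('holder',173,214,12,.05,.07),('tape',176,235,14,.022,.04),('mailer',168,184,20,.0125,.0195)]:
    s=obj(W,u,v,r,lo,hi); print(n,*(rect(s) if len(s)>3 else [len(s)]))
s=save('side','s15')
a=cv2.resize(t['color'][140:275,110:410],(800,300)); b=cv2.resize(s['color'][130:290,140:390],(480,300))
cv2.imwrite('pics/c15.png',np.vstack([a,np.hstack([b,np.zeros((300,320,3),np.uint8)])])[:,:,::-1])
E
```

```text
clock: 34.75
tcp_pos: [0.5831, 0.2342, -0.0292]
eef_rot: [0.993, 0.121, -0.0, 0.0]
force: [-0.4, -0.0, -0.1]
finger_gap: 0.584
gripper_force: 0.0
clock: 35.75
tcp_pos: [0.5559, 0.0524, 0.2012]
eef_rot: [0.993, 0.122, 0.0, 0.0]
force: [-0.0, -1.0, 0.2]
finger_gap: 0.585
gripper_force: 0.0
clock: 36.75
tcp_pos: [0.5403, -0.3452, 0.1986]
eef_rot: [0.993, 0.119, -0.001, -0.001]
force: [-0.5, 1.7, 0.2]
finger_gap: 0.589
gripper_force: 0.0
timer [581.5   8.3] [59.6 28.1] 81.7 263 58.1
brown [461.2  -2.6] [26.4 26.6] 89.4 111 88.7
cup [ 530.2 -146.3] [54.7 55.1] 35.5 416 75.0
slim [ 529.8 -261.8] [27.5 27.4] 37.2 118 87.9
holder [505.6 214.6] [15.1 15. ] 1.0 31 53.1
tape [445.2 199.4] [68.1 47.4] 14.2 191 26.9
mailer [587.9 240.7] [99.1 51.9] 20.0 375 16.3
```

View pics/c15.png

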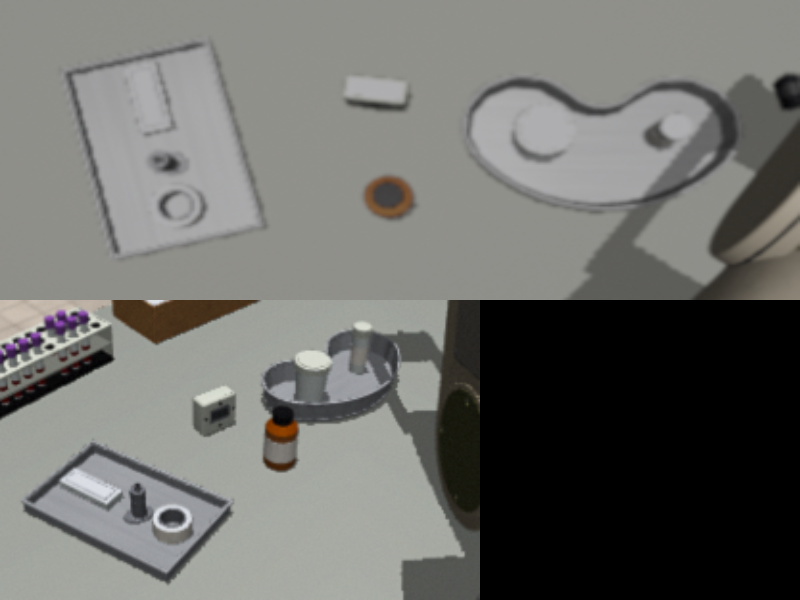

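The top panel shows the mailer (150,95), holder (165,160) and tape (180,205) apart on the tray floor, with the cup (543,130) and slim bottle (678,127) upright in the kidney dish. The timer and brown bottle haven't moved, and the side panel agrees. The arm is clear of everything.

```bash
python3 -c "
from cell import manip
print(manip.sign_off())"
```

```text
the job is handed in; nothing more can be done
None
```

Both kits are made up and the job is handed in: the specimen cup and slim bottle stand upright in the kidney dish, and the tube holder, tape roll and slide mailer sit apart on the tray floor, with the brown bottle and timer unmoved (about 37 s of the 136 s used).

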